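# Sort two finished model bases out of the pick-up tray

## Robot

A 6-joint arm with a two-finger parallel gripper is mounted at the origin on the work surface. World frame = base frame: x ahead of the robot, y to its left, z up, the work surface at z = 0. Lengths are in m, angles in rad, forces in N, time in s.
With the tool pointing down it reaches from about 0.25 to 0.85 m from the base axis. Payload 12.5 kg.
Tool frame: the origin (TCP) lies at the very end of the fingers, on their centre line; the grasp point (between the pads) lies behind it (r.pinch_z is the y of the grasp point in the tool frame, in m); y points along the fingers, z is the direction in which the jaws open and shut, and the axes are right-handed (so a half turn about y gives the same grasp; the last joint's range is limited). The gripper opens to 93 mm and grips with 3 to 60 N. Pads are 15 mm wide; open, the fingers measure 128 mm over their backs; the gripper's body (75 mm by 188 mm) begins 65 mm behind the grasp point.
Start: joints at [1.114, 0.351, 1.652, -0, 1.139, -0.085], TCP at [0.2, 0.512, 0.219] pointing down, gripper open.
Joint ranges: [-2.75, 2.75], [-0.79, 2.1], [0.01, 2.65], [-1.57, 4.71], [0.07, 3.14], [-2.87, 2.87]. Speed limits (rad/s): [2.22, 2.22, 2.79, 3.14, 3.14, 3.14].

## Interface

Orientations are given as a rotation vector (axis times angle).
In Python, from cell import r, fingers, planner, telemetry, viewer, job gives the robot as it stands. Calls block until the motion is done:
- r.move_to(position, orientation): joint-space move of the TCP to a pose.
- r.move_straight(position, attitude=None, speed=0.15): straight line of the TCP; attitude=None keeps the orientation; speed is the mean speed in m/s.
- r.goto_joints(angles): joint-space move.
- fingers.move_gripper(opening, strength=None): finger opening in m; strength is the grip in N (None keeps the last); returns when the fingers have stopped.
- r.hold(seconds).
- planner.solve_ik(position, orientation): joint angles nearest the present ones, or None.
- telemetry.observe(): the state.
- viewer.camera(name): name is "scene" or "top" or "wrist"; returns the picture (400x640x3 uint8, red, green, blue); there is no depth.
- viewer.get_calibration(name): a dict with "intrinsics" (3x3 intrinsics, pixels), "k1" (the pictures are not rectified: a ray, as slopes to the right and down, at radius r is drawn at 1 + k1 r^2 times it, then the intrinsics apply), "cam_to_world" (4x4, takes a point from camera to world coordinates). Camera axes: x right, y up, looking along -z (the intrinsics and any distortion apply to the point x, -y, -z); pixel columns grow to the right and rows downward; lengths in m; the calibration is good to about 2 mm. A picture is of the moment at which its call begins: read the wrist's pose just before it. get_calibration takes no time and is no camera call; for the wrist camera it gives the pose at the moment of the call.
A pose or a line that the arm cannot do raises r.IKError and nothing moves.
- job.sign_off(): hands the job in, once; it reports no verdict.
The state is a dict: "time_s": time; "joints": joint angles; "qvel": joint speeds; "joint_torque": joint torques, N m; "tcp_pos": TCP position; "tool_rot": TCP orientation; "contact_force": force on the tool from outside, world axes, zero at the start; "ft_torque": the same for the moment, N m; "opening": finger opening in m.
Only numpy, scipy, OpenCV 4.12 (cv2) and the standard library are available. Lean on these libraries where they do the work, as an engineer would, in place of code of your own. Each camera call takes 0.05 s, during which the arm holds its last target. There are 200 camera calls.

## Task

Sort the two finished model bases out of the tray: the terracotta roof-tile one goes into the orange bin and the mossy green one into the green bin. Take one at a time: with a fingertip in the cut-out slide it up the ramp of its channel until it stays leaning there on its own with its far edge raised, then grip it by its rim, carry it over and lower it right down into its bin before letting go, so that it ends flat and face up in it. Leave the two bare grey bases seated in the tray and do not knock the bottles, pot, brush and tweezers about.

Things in the scene. Friction and masses are not known exactly. Their poses are not given: they have to be found in the camera images.
- tray: Blue-grey plastic pick-up tray with paler ramps, fixed to the bench, 98 mm (x) by 284 mm (y), flat top face 11 mm above the bench, origin on its underside. Four equal channels run along x, centred at y = -105, -35, 35 and 105 mm, 52 mm wide, floor 4 mm above the bench: a base lying in one is 1 mm below the top face. Each has a finger cut-out at its near (-x) end and a ramp at its far (+x) end.
- tray_cutout (a point): Point at tray x = -48 mm, y = 0, z = 4 mm, on the tray's near edge (axes as the tray's). At x = -28 mm each channel narrows to a cut-out 40 mm wide, open to this edge, floor at 4 mm. A seated base is centred at tray x = -11 to -13 mm; its near edge shows in the cut-out at x = -37 mm, where a fingertip can push it towards +x. Outside the edge is bare bench.
- tray_crest (a point): Point at tray x = 40.2 mm, y = 0, z = 22 mm, in line with the straight crests of the ramps (axes as the tray's). Each ramp is 40 mm wide, starts on the channel floor at x = 14.5 mm and rises at 35 degrees to the crest, 22 mm above the bench; behind it lie a flat land 8 mm deep and a drop. Between ramps is the tray's flat top, 11 mm above the bench, where fingers have room.
- tray_lean (a point): Point at tray x = 25 mm, y = 0, z = 18 mm: where a well-leaned base has its centre (at its channel's y). Pushed by its near edge a base climbs the ramp, near edge on the channel floor, and friction keeps it there. Pushed 42 mm it leans at 27 degrees, near lower edge at x = 4 mm, rim beside its centre clear above the top face: grip across y. 30 to 50 mm will do; much over 55 mm it may tip over the crest.
- tile_base_centre (a point): Round terracotta-coloured model base covered with rows of ridged roof tiles (up to 1 mm of relief), 50 mm across and 6 mm thick, about 30 g, rigid resin. The point is its centre, half-way up (3 mm above its underside); its z axis points out of its decorated face. It starts flat and face up, seated in one of the tray's four channels (which one varies).
- moss_base_centre (a point): Round green model base covered with mossy tufts (up to 2.5 mm of relief), 50 mm across and 6 mm thick, about 30 g, rigid resin. The point is its centre, half-way up (3 mm above its underside); its z axis points out of its decorated face. It starts flat and face up, seated in one of the tray's four channels (which one varies).
- tile_base: The terracotta roof-tile base as a whole; origin at the centre of its underside.
- moss_base: The mossy green base as a whole; origin at the centre of its underside.
- orange_bin: Open orange plastic stock bin fixed to the bench, 150 mm (x) by 130 mm (y) outside, 36 mm high, walls and floor 4 mm thick, small blank card on its -x wall; origin at the centre of its underside. For the roof-tile base.
- green_bin: Open green plastic stock bin, the same in every size. For the mossy base. The two bins stand either side of the tray; which is left and which is right varies.
- grey_base_1_centre (a point): Bare light grey base, same size as the others, seated in the tray: not finished yet, stays where it is. The point is its centre.
- grey_base_2_centre (a point): Bare light grey base, same size as the others, seated in the tray: not finished yet, stays where it is. The point is its centre.
- resin_bottle: Amber bottle with black cap, 52 mm across, 125 mm tall, standing on the bench beyond the tray; origin at the centre of its underside. Bystander.
- glue_dropper: Cream dropper bottle with pink nozzle, 36 mm across, 90 mm tall, standing beyond the tray; origin at its underside. Bystander.
- paint_pot: Brown paint pot with white lid, 44 mm across, 46 mm tall, standing beyond the tray; origin at its underside. Bystander.
- paint_brush: Red-handled paint brush lying on the bench, 165 mm long and 8 mm thick along its y axis; origin under its middle. Bystander.
- tweezers: Steel tweezers lying on the bench, 120 mm long along x, 10 mm high; origin under the middle. Bystander.
There are look-alikes about, which are no part of the job. Of the things shaped like the orange_bin, the orange one is meant.

How it is judged:
By the outcome, as a careful person would: the job done as asked, in the order asked, and still so for the second after the job is handed in, with the robot touching nothing.
It also fails if it takes over 72 s, if anything falls off the work surface, if the arm or the gripper's body presses on something with over 40 N, if the wrist force passes 120 N, or if a joint passes its speed limit or range.

## Working session

There is one attempt and no reset: what is moved stays moved. The work goes in short steps, each a Python script; the robot and the scene stay as the last script left them, time stands still between calls to the robot, and variables do not carry over. Pictures are saved under pics/ and viewed, about 8 in all and at most 12, crops included, and the job is handed in when it is done.

```bash
ls; mkdir -p pics; python3 - <<'E'
from cell import r, fingers, planner, telemetry, viewer, job
import cv2
for n in("top","scene"):
    im=viewer.camera(n); cv2.imwrite(f"pics/{n}0.png",im[:,:,::-1]); c=viewer.get_calibration(n); print(n,c)
print(telemetry.observe(), r.pinch_z)
E
```

```text
pics
top {'intrinsics': array([[505.70378403,   0.        , 318.33764788],
       [  0.        , 505.70378403, 196.34925277],
       [  0.        ,   0.        ,   1.        ]]), 'k1': 0.03574363240809176, 'cam_to_world': array([[-0.01550905,  0.98600784, -0.16597592,  0.25988183],
       [-0.99982797, -0.01698209, -0.00745948,  0.01003133],
       [-0.01017372,  0.16583167,  0.98610159,  1.50115151],
       [ 0.        ,  0.        ,  0.        ,  1.        ]])}
scene {'intrinsics': array([[385.64039238,   0.        , 317.03592168],
       [  0.        , 385.64039238, 202.99153626],
       [  0.        ,   0.        ,   1.        ]]), 'k1': -0.03662156325033868, 'cam_to_world': array([[ 0.58109699, -0.66073444,  0.47513819,  1.01316489],
       [ 0.81372994,  0.48106968, -0.32621397, -0.3412828 ],
       [-0.01303377,  0.57619612,  0.81720753,  0.9247288 ],
       [ 0.        ,  0.        ,  0.        ,  1.        ]])}
{'time_s': 0.1, 'joints': array([ 1.11442775e+00,  3.51191018e-01,  1.65233304e+00, -1.83032785e-05,
        1.13907839e+00, -8.46071780e-02]), 'qvel': array([ 6.23811003e-04,  2.18401484e-04, -2.41678392e-03, -4.63277824e-04,
       -1.74021898e-05,  1.35307149e-03]), 'joint_torque': array([-4.11230221e-04, -4.98027313e+01, -2.85702038e+01,  7.00082118e-02,
        2.39799265e-02, -4.60560997e-06]), 'tcp_pos': array([0.19964604, 0.5121713 , 0.21816079]), 'tool_rot': array([-1.552026  ,  0.29190994, -0.29150933]), 'contact_force': array([-0.64155655,  0.0840085 ,  0.55141554]), 'ft_torque': array([ 0.00760684, -0.06835108,  0.03937363]), 'opening': 0.09340654967484192} -0.0188
```

View pics/top0.png

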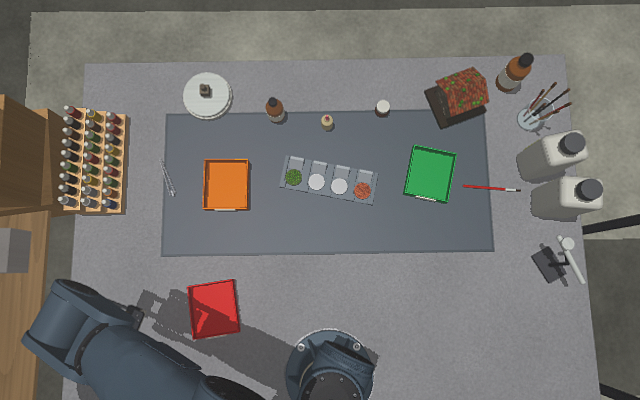

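View pics/scene0.png

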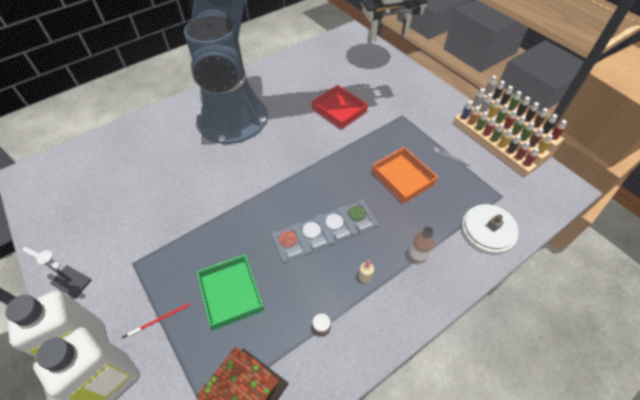

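Top view: moss (293,177), greys (316,182) and (339,186), tile (362,190). The orange bin is on the left at (226,185), the green one on the right at (430,174), and the red box at (214,309) is a look-alike. Next I get coarse positions, then a wrist look.

```bash
cat > h.py <<'E'
from cell import r, fingers, planner, telemetry, viewer, job
import cv2, numpy as np
from scipy.spatial.transform import Rotation as Ro
def rays(cal,px):
    K,k=cal["intrinsics"],cal["k1"]; T=cal["cam_to_world"]
    px=np.atleast_2d(np.asarray(px,float)); d=(px-[K[0,2],K[1,2]])/[K[0,0],K[1,1]]
    u=d.copy()
    for _ in range(8): u=d/(1+k*(u**2).sum(1,keepdims=True))
    return T[:3,3], np.c_[u[:,0],-u[:,1],-np.ones(len(u))]@T[:3,:3].T
def onplane(cal,px,z):
    o,d=rays(cal,px); return (o+d*((z-o[2])/d[:,2])[:,None])[:,:2]
def proj(cal,P):
    T=cal["cam_to_world"]; p=(np.atleast_2d(P)-T[:3,3])@T[:3,:3]; u=np.c_[p[:,0],-p[:,1]]/-p[:,2:3]
    u=u*(1+cal["k1"]*(u**2).sum(1,keepdims=True)); K=cal["intrinsics"]
    return u*[K[0,0],K[1,1]]+[K[0,2],K[1,2]]
def down(yaw,tilt=0):
    "jaw (tool z) axis horizontal at angle yaw; fingers down; tilt about jaw axis"
    z=np.array([np.cos(yaw),np.sin(yaw),0]); y=np.array([0,0,-1.])
    R=np.c_[np.cross(y,z),y,z]; return (Ro.from_rotvec(z*tilt)*Ro.from_matrix(R)).as_rotvec()
def blobs(im,lo,hi,amin=60):
    m=cv2.inRange(cv2.cvtColor(im,cv2.COLOR_RGB2HSV),np.array(lo),np.array(hi))
    m=cv2.morphologyEx(m,cv2.MORPH_CLOSE,np.ones((5,5)))
    cs,_=cv2.findContours(m,cv2.RETR_EXTERNAL,cv2.CHAIN_APPROX_NONE)
    return sorted([c for c in cs if cv2.contourArea(c)>amin],key=cv2.contourArea,reverse=True)
def save(n,im): cv2.imwrite(f"pics/{n}.png",im[:,:,::-1])
def say(*a):
    s=telemetry.observe(); print(*a,"t=%.2f"%s["time_s"],s["tcp_pos"].round(4),"F",s["contact_force"].round(1),"open %.4f"%s["opening"])
    return s
E
python3 - <<'E'
from h import *
im=cv2.imread("pics/top0.png")[:,:,::-1].copy(); c=viewer.get_calibration("top")
for nm,lo,hi,z in(("orange",(8,180,120),(18,255,255),.036),("green",(60,150,80),(75,255,255),.036),("tile",(0,60,80),(14,200,255),.010),("moss",(35,80,30),(60,255,200),.010)):
    for b in blobs(im,lo,hi,50)[:6]:
        q=cv2.minAreaRect(b); print(nm,np.round(q[0]),np.round(q[1]),round(q[2]),onplane(c,q[0],z).round(4), onplane(c,cv2.boxPoints(q),z).round(3).tolist() if z>.02 else "")
P=onplane(c,[[293,177],[316,182],[339,186],[362,190]],.01); print(P.round(4)); v=P[0]-P[3]; yaw=np.arctan2(v[1],v[0]); print("yaw jaw",yaw)
m=P.mean(0)
for y in(yaw,yaw-np.pi):
  print(y,planner.solve_ik([m[0]-.1,m[1],.3],down(y)))
print(viewer.get_calibration("wrist"))
E
```

```text
orange [225. 184.] [49. 44.] 90 [[0.5497 0.2961]] [[0.625, 0.363], [0.623, 0.232], [0.475, 0.231], [0.478, 0.359]]
green [430. 173.] [45. 50.] 11 [[ 0.5714 -0.3097]] [[0.513, -0.228], [0.66, -0.263], [0.63, -0.393], [0.485, -0.356]]
tile [213. 309.] [55. 50.] 82 [[0.1879 0.3305]] 
tile [226. 184.] [51. 47.] 90 [[0.5518 0.2996]] 
tile [464.  90.] [40. 47.] 68 [[ 0.8337 -0.4331]] 
tile [517.  69.] [21. 23.] 45 [[ 0.8994 -0.5984]] 
tile [116. 125.] [24. 19.] 37 [[0.7433 0.6361]] 
tile [362. 190.] [15. 16.] 90 [[ 0.5264 -0.1096]] 
moss [293. 177.] [16. 15.] 45 [[0.572  0.0959]] 
moss [ 92. 142.] [19. 14.] 90 [[0.6885 0.7058]] 
moss [ 70. 167.] [14.  8.] 27 [[0.6121 0.7676]] 
[[ 0.5712  0.0967]
 [ 0.5547  0.0277]
 [ 0.5413 -0.0411]
 [ 0.5279 -0.1097]]
yaw jaw 1.3636530453295104
1.3636530453295104 [-1.18534693e-01  8.13535325e-02  1.78592600e+00 -8.88178420e-16
  1.27431312e+00 -1.48218774e+00]
-1.7779396082602827 [-1.18534693e-01  8.13535325e-02  1.78592600e+00 -4.44089210e-16
  1.27431312e+00  1.65940491e+00]
{'intrinsics': array([[350.26655138,   0.        , 320.59879856],
       [  0.        , 350.26655138, 208.67080058],
       [  0.        ,   0.        ,   1.        ]]), 'k1': -0.011032261304919865, 'cam_to_world': array([[ 0.36299817, -0.90075805, -0.2384686 ,  0.13299893],
       [ 0.93178835,  0.35044827,  0.09463872,  0.53885267],
       [-0.00167568, -0.25655594,  0.96652793,  0.38427308],
       [ 0.        ,  0.        ,  0.        ,  1.        ]])}
```

```bash
python3 - <<'E'
from h import *
s=telemetry.observe(); c=viewer.get_calibration("wrist")["cam_to_world"]
R=Ro.from_rotvec(s["tool_rot"]).as_matrix(); cp=R.T@(c[:3,3]-s["tcp_pos"]); cd=R.T@(-c[:3,2]); print(cp,cd)
tgt=np.array([.5487,-.0066,.01])
for yaw in(1.3637,1.3637-np.pi):
    Q=Ro.from_rotvec(down(yaw)).as_matrix(); z=.14
    cz=z+(Q@cp)[2]; d=Q@cd; off=Q@cp+d*((cz-.01)/-d[2]); p=np.array([tgt[0]-off[0],tgt[1]-off[1],z]); print(yaw,p,planner.solve_ik(p,down(yaw)),(Q@cp))
    if yaw>0: best=p
yaw=1.3637
r.move_to(best,down(yaw)); r.hold(.2)
cal=viewer.get_calibration("wrist"); im=viewer.camera("wrist"); save("w1",im); np.save("w1.npy",cal,allow_pickle=True); say()
E
```

```text
[-0.071798   -0.16610792  0.00048189] [ 2.56623203e-01  9.66511355e-01 -5.76558466e-04]
1.3637 [ 0.54195996 -0.00549577  0.14      ] [-9.60410891e-02  4.32041339e-01  1.74728168e+00 -4.44089210e-16
  9.62269633e-01 -1.45974109e+00] [-0.07016474  0.01523463  0.16610792]
-1.7778926535897932 [ 0.55544004 -0.00770423  0.14      ] [-9.76770346e-02  4.54109390e-01  1.71156854e+00 -4.44089210e-16
  9.75914723e-01  1.68021562e+00] [ 0.07016474 -0.01523463  0.16610792]
t=2.58 [ 0.542  -0.0051  0.14  ] F [-0.7  0.8 -0.1] open 0.0930
```

View pics/w1.png

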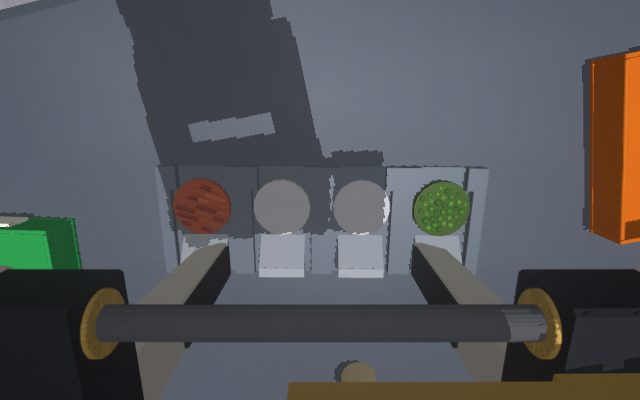

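Tile (202,207), greys (282,207) and (360,207), moss (442,208). The tray's near edge is at row 167, running from (158,167) to (488,167). Up in the image points towards the robot.

```bash
python3 - <<'E'
from h import *
im=cv2.imread("pics/w1.png")[:,:,::-1].copy(); c=np.load("w1.npy",allow_pickle=True).item()
def cen(lo,hi,near):
    b=min(blobs(im,lo,hi,800),key=lambda b:np.hypot(*(np.array(cv2.minAreaRect(b)[0])-near)))
    g=onplane(c,cv2.convexHull(b)[:,0,:],.0105).astype(np.float32)
    return cv2.minEnclosingCircle(g), cv2.fitEllipse(g)
o=[]
for n,lo,hi,near in(("tile",(0,90,40),(14,255,255),(202,207)),("moss",(35,80,30),(60,255,255),(442,208))):
    e=cen(lo,hi,near); print(n,e); o.append(e[1][0])
g=cv2.GaussianBlur(cv2.cvtColor(im,cv2.COLOR_RGB2GRAY),(3,3),0)
# greys: Hough circles
H=cv2.HoughCircles(g,cv2.HOUGH_GRADIENT,1,40,param1=60,param2=15,minRadius=24,maxRadius=33)
print(H[0][:8])
P=onplane(c,[[158,167],[488,167],[282,207],[360,207]],.0105);print(P)
v=np.array(o[1])-o[0]; yaw=np.arctan2(v[1],v[0]); print("yaw",yaw,"dist",np.linalg.norm(v)); w=P[1]-P[0]; print("edge yaw",np.arctan2(w[1],w[0]),np.linalg.norm(w))
ex=np.array([np.sin(yaw),-np.cos(yaw)]); ey=np.array([np.cos(yaw),np.sin(yaw)])
C=np.mean(o,0)+ex*.012; print("tray origin",C)
print([( (p-C)@ex,(p-C)@ey) for p in P])
E
```

```text
tile (((0.5251993536949158, -0.10713724792003632), 0.02543993853032589), ((0.5254700779914856, -0.1070927083492279), (0.049321454018354416, 0.050522200763225555), 18.101978302001953))
moss (((0.570306122303009, 0.09729264676570892), 0.024754256010055542), ((0.570365309715271, 0.09724101424217224), (0.04865854233503342, 0.049015339463949203), 116.86651611328125))
[[281.5 206.5  27.7]
 [441.5 208.5  29.1]
 [358.5 207.5  25.7]
 [ 92.5 334.5  25.1]]
[[ 0.48465267 -0.13359057]
 [ 0.54193619  0.14057261]
 [ 0.54034065 -0.0386188 ]
 [ 0.55425384  0.02798657]]
yaw 1.3545176574190396 dist 0.20920767677021715
edge yaw 1.3648200542813818 0.28008365321437156
tray origin [ 0.55963813 -0.007501  ]
[(np.float64(-0.04618012662994308), np.float64(-0.1392436488623722)), (np.float64(-0.04906560853550278), np.float64(0.14082514053066433)), (np.float64(-0.012170135177428546), np.float64(-0.03453400790407519)), (np.float64(-0.012874354943884355), np.float64(0.03350536277940027))]
```

```bash
cat >> h.py <<'E'
YAW=1.360; C=np.array([.5597,-.0075])
EX=np.array([np.sin(YAW),-np.cos(YAW),0]); EY=np.array([np.cos(YAW),np.sin(YAW),0])
def W(x,y,z): return np.r_[C,0]+EX*x+EY*y+[0,0,z]
E
python3 - <<'E'
from h import *
p=down(YAW-np.pi/2); y=-.105
fingers.move_gripper(0.0,10)
r.move_to(W(-.062,y,.06),p); r.move_straight(W(-.062,y,.0065),speed=.08); say()
cal=viewer.get_calibration("wrist"); im=viewer.camera("wrist"); save("w2",im); np.save("w2.npy",cal,allow_pickle=True)
for n,q in(("front",W(-.0445,y,.0065)),("near edge",W(-.037,y,.010)),("ctr",W(-.012,y,.0105))): print(n,proj(cal,q))
E
```

```text
t=6.09 [ 0.4773 -0.0973  0.0067] F [-0.1 -0.4  0.1] open 0.0003
front [[355.7200398  260.27821237]]
near edge [[371.3247045  263.06437848]]
ctr [[421.31499688 263.45301856]]
```

View pics/w2.png

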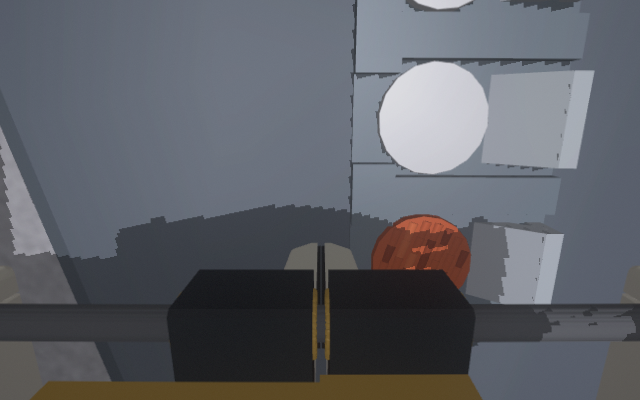

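The closed fingertips are at (285–357, 245–270), with the front edge at col 356 as computed. The tile base's near edge is at col 371 and its centre at about (421,263). The predictions fit, so I push.

```bash
python3 - <<'E'
from h import *
y=-.105
r.move_straight(W(-.016,y,.0065),speed=.04); r.hold(.2); say("pushed")
r.move_straight(W(-.045,y,.0065),speed=.08); r.move_straight(W(-.045,y,.08),speed=.15); say()
cal=viewer.get_calibration("wrist"); im=viewer.camera("wrist"); save("w3",im); np.save("w3.npy",cal,allow_pickle=True)
for n,q in(("near low",W(.004,y,.004)),("far top",W(.004+.05*.893-.0027,y,.004+.05*.45+.0054)),("ctr top",W(.0238,y,.0205))): print(n,proj(cal,q))
E
```

```text
pushed t=7.64 [ 0.522  -0.1068  0.0065] F [-0.7 -0.3  0.9] open 0.0004
t=8.79 [ 0.4936 -0.1007  0.0795] F [-0.3 -0.5 -0.6] open 0.0004
near low [[390.03129467 218.49143167]]
far top [[463.42717406 230.85911913]]
ctr top [[424.03281844 225.46841705]]
```

View pics/w3.png

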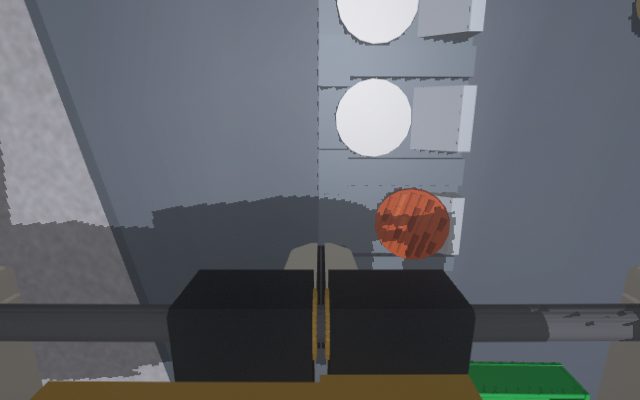

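```bash
cat >> h.py <<'E'
def lean(xn):
    a=np.arctan2(.018,.0402-xn); return a,(xn+.025*np.cos(a)-.003*np.sin(a), .004+.025*np.sin(a)+.003*np.cos(a))
def rim(xn,y,top=.003):
    "points of upper rim circle of a base leaning with near lower edge at tray xn"
    a,(cx,cz)=lean(xn); t=np.linspace(0,2*np.pi,73)
    return np.array([W(cx+.025*np.cos(q)*np.cos(a)-top*np.sin(a),y+.025*np.sin(q),cz+.025*np.cos(q)*np.sin(a)+top*np.cos(a)) for q in t])
def ext(cal,P): q=proj(cal,P); return np.r_[q.min(0),q.max(0)].round(1)
E
python3 - <<'E'
from h import *
im=cv2.imread("pics/w3.png")[:,:,::-1].copy(); c=np.load("w3.npy",allow_pickle=True).item()
b=min(blobs(im,(0,90,40),(14,255,255),800),key=lambda b:np.hypot(*(np.array(cv2.minAreaRect(b)[0])-(413,225)))); p=b[:,0,:]; print("seen",p.min(0),p.max(0))
for xn in np.arange(-.014,.006,.002): print(round(xn,4),np.degrees(lean(xn)[0]).round(1),ext(c,rim(xn,-.105)))
E
```

```text
seen [375 188] [449 258]
-0.014 18.4 [363.3 188.1 438.  258.5]
-0.012 19.0 [366.1 188.2 440.9 258.7]
-0.01 19.7 [368.8 188.3 443.8 258.8]
-0.008 20.5 [371.5 188.3 446.7 259. ]
-0.006 21.3 [374.3 188.4 449.6 259.2]
-0.004 22.2 [377.  188.5 452.5 259.5]
-0.002 23.1 [379.7 188.6 455.3 259.7]
0.0 24.1 [382.3 188.7 458.2 259.9]
0.002 25.2 [385.  188.8 460.9 260.2]
0.004 26.4 [387.7 188.9 463.7 260.5]
```

The base leans with its near edge at about -5.5 mm, a push of roughly 32 mm. That is allowed but short of the ideal 42 mm, so I push about 7 mm more and measure again.

```bash
cat >> h.py <<'E'
def measure_lean(name,y,lo,hi):
    cal=viewer.get_calibration("wrist"); im=viewer.camera("wrist"); save(name,im)
    g=np.arange(-.03,.02,.0005); E=np.array([ext(cal,rim(x,y)) for x in g]); guess=E[60]
    b=min(blobs(im,lo,hi,800),key=lambda b:np.hypot(*(np.array(cv2.minAreaRect(b)[0])-(guess[:2]+guess[2:])/2))); p=b[:,0,:]
    s=np.r_[p.min(0),p.max(0)+1]; i=np.abs(E[:,[0,2]]-s[[0,2]]).sum(1).argmin()
    print(name,"seen",s,"model",E[i],"xn",g[i].round(4),"lean",np.degrees(lean(g[i])[0]).round(1)); return g[i]
TILE=((0,90,40),(14,255,255)); MOSS=((35,80,30),(60,255,255))
E
python3 - <<'E'
from h import *
y=-.105
r.move_straight(W(-.045,y,.0065),speed=.2);r.move_straight(W(-.025,y,.0065),speed=.08)
r.move_straight(W(-.009,y,.0065),speed=.04); r.hold(.2); say("pushed")
r.move_straight(W(-.045,y,.0065),speed=.08); r.move_straight(W(-.045,y,.08),speed=.2); say()
measure_lean("w4",y,*TILE)
E
```

```text
pushed t=10.51 [ 0.5288 -0.1082  0.0065] F [-0.6 -0.  -0.2] open 0.0004
t=11.62 [ 0.4937 -0.1008  0.0795] F [ 0.7  0.9 -0.1] open 0.0005
w4 seen [386 189 461 260] model [386.  188.8 461.9 260.3] xn 0.003 lean 25.8
```

```bash
cat >> h.py <<'E'
def grasp(xn,y):
    a,(cx,cz)=lean(xn); o=down(YAW,-a); d=EX*np.sin(a)-np.array([0,0,np.cos(a)])
    g=W(cx,y,cz)+d*.0027
    fingers.move_gripper(.068); r.move_to(g-d*.07,o); r.move_straight(g,speed=.1); say("at grasp, want",g.round(4))
    fingers.move_gripper(.04,15); say("closed")
    r.move_straight(g+[0,0,.04],speed=.08); say("lifted")
E
python3 - <<'E'
from h import *
grasp(.003,-.105)
save("s5",viewer.camera("wrist"))
E
```

```text
at grasp, want [ 0.5625 -0.1155  0.0152] t=15.28 [ 0.5623 -0.1154  0.0146] F [-3.3  0.7  5.7] open 0.0679
closed t=15.72 [ 0.5626 -0.1155  0.0151] F [ 0.3 -0.6  0.6] open 0.0493
lifted t=16.38 [ 0.5623 -0.1154  0.0547] F [-0.3 -0.1  0.2] open 0.0497
```

View pics/s5.png

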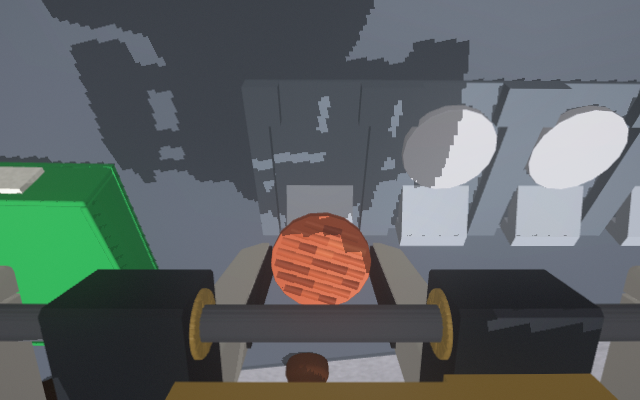

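The base is held centred between the pads at about (320,258). I level it, carry it to the orange bin and lower it.

```bash
cat >> h.py <<'E'
def place(b,yaw):
    p=telemetry.observe()["tcp_pos"]
    r.move_straight([p[0],p[1],.16],speed=.2)
    o=down(yaw); r.move_to([b[0],b[1],.16],o); r.move_straight([b[0],b[1],.05],speed=.12); say("over")
    r.move_straight([b[0],b[1],.0065],speed=.04); s=say("down")
    z=.0065
    while z>.0046 and s["contact_force"][2]<3: z-=.001; r.move_straight([b[0],b[1],z],speed=.02); s=say("z",z)
E
python3 - <<'E'
from h import *
place([.5497,.2961],1.57)
save("w6",viewer.camera("wrist"))
E
```

```text
over t=19.68 [0.5502 0.2963 0.0508] F [ 0.1 -0.1  0.9] open 0.0493
down t=20.92 [0.5499 0.2962 0.0068] F [0.6 0.4 0.2] open 0.0494
z 0.0055 t=21.17 [0.5497 0.2961 0.0056] F [-0.1  0.6 -0.2] open 0.0491
z 0.0045 t=21.42 [0.5497 0.2961 0.0045] F [-0.5  0.1  0.4] open 0.0492
```

View pics/w6.png

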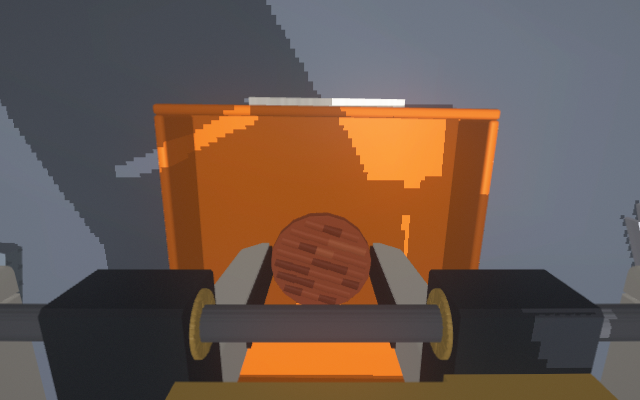

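The tile base is level, centred and down on the orange bin's floor at (320,258). I release it and do the moss push.

```bash
python3 - <<'E'
from h import *
fingers.move_gripper(.07); r.hold(.2); r.move_straight([.5497,.2961,.14],speed=.15)
save("w7a",viewer.camera("wrist")); say("released")
y=.105; p=down(YAW-np.pi/2); fingers.move_gripper(0.0,10)
r.move_to(W(-.062,y,.08),p); r.move_straight(W(-.062,y,.0065),speed=.08)
r.move_straight(W(-.008,y,.0065),speed=.04); r.hold(.2); say("pushed")
r.move_straight(W(-.045,y,.0065),speed=.08); r.move_straight(W(-.045,y,.08),speed=.2); say()
measure_lean("w7",y,*MOSS)
a=cv2.imread("pics/w7a.png"); b=cv2.imread("pics/w7.png"); cv2.imwrite("pics/w7ab.png",np.vstack([a[50:350],b[50:350]]))
E
```

```text
released t=23.34 [0.5492 0.2959 0.1389] F [-0.3 -0.4  0.2] open 0.0701
pushed t=28.60 [0.5738 0.0969 0.0065] F [ 0.5  0.5 -1.2] open 0.0004
t=29.73 [0.5376 0.1045 0.0795] F [ 0.1  0.1 -0.5] open 0.0003
w7 seen [386 189 461 259] model [385.5 188.6 461.4 260.1] xn 0.0025 lean 25.5
```

View pics/w7ab.png

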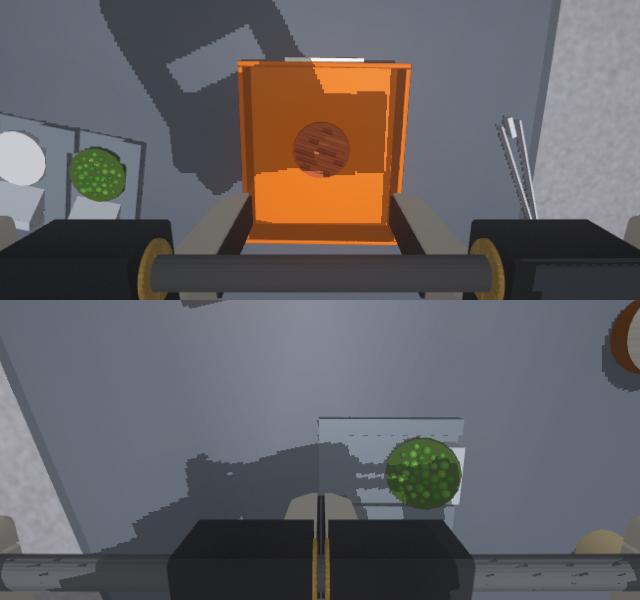

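The tile base lies flat and face up in the orange bin at (321,150). The moss base leans at (423,472) in the stacked picture, with a fitted lean of 25.5°. Next I grip it and carry it to the green bin.

```bash
python3 - <<'E'
from h import *
grasp(.0025,.105)
place([.5714,-.3097],1.33)
save("w8",viewer.camera("wrist"))
E
```

```text
at grasp, want [0.606 0.09  0.015] t=32.77 [0.6063 0.0898 0.0149] F [ 0.  -0.8  0.6] open 0.0683
closed t=33.23 [0.606 0.09  0.015] F [-0.1  0.2  0.7] open 0.0495
lifted t=33.88 [0.6058 0.0899 0.0546] F [-0.3 -0.  -0.5] open 0.0490
over t=37.11 [ 0.5719 -0.3099  0.0508] F [ 0.  -0.2 -0.2] open 0.0494
down t=38.34 [ 0.5716 -0.3098  0.0068] F [ 0.2 -0.6 -0.3] open 0.0494
z 0.0055 t=38.59 [ 0.5714 -0.3097  0.0056] F [-0.4 -0.7 -0.1] open 0.0494
z 0.0045 t=38.84 [ 0.5715 -0.3098  0.0047] F [-0.5 -0.1  1.7] open 0.0494
```

View pics/w8.png

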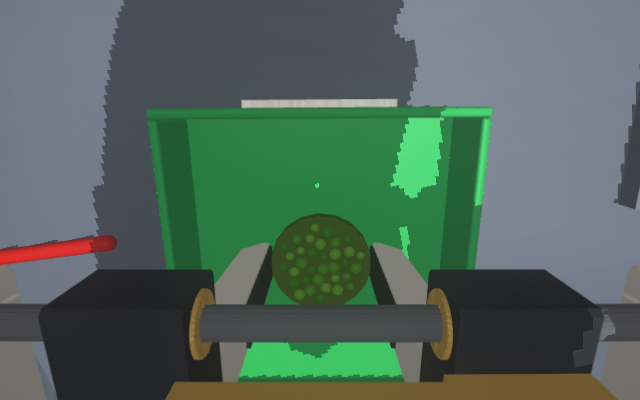

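The moss base is level and down in the green bin at (320,260). I release, retreat to the start pose and check from above.

```bash
python3 - <<'E'
from h import *
fingers.move_gripper(.07); r.hold(.2); r.move_straight([.5714,-.3097,.16],speed=.15)
a=viewer.camera("wrist"); save("w9a",a)
r.goto_joints([0.5,.0,1.7,0,1.4,-.085]); r.hold(.3); say()
t=viewer.camera("top"); save("t9",t)
cv2.imwrite("pics/w9.png",np.vstack([a[:250],cv2.resize(t[90:290,150:500],(640,350))])[:,:,::-1])
E
```

```text
t=43.47 [0.3644 0.2518 0.3718] F [ 0.4 -0.3 -0.6] open 0.0697
```

View pics/w9.png

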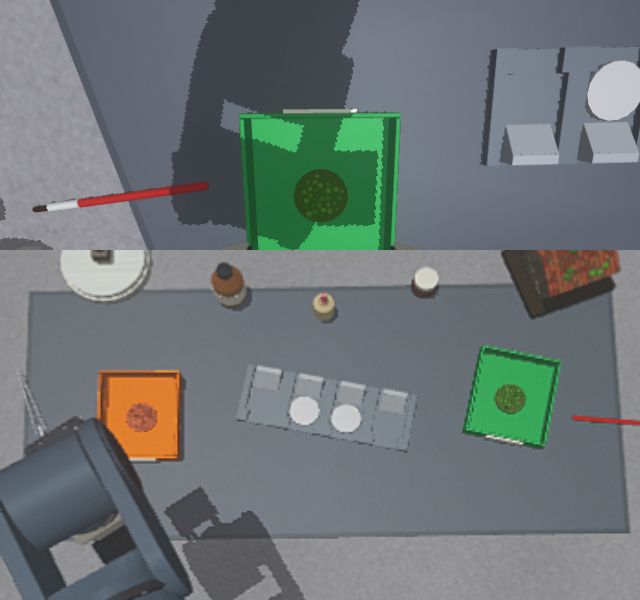

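Both bases lie flat and face up in the right bins: tile (142,417), moss (510,398). Both greys are seated at (304,411) and (346,418), and the bottles, pot and brush stand as before. I sign off.

```bash
python3 -c "
from h import *
job.sign_off()"
```

```text
the job is handed in; nothing more can be done
```

I sorted both finished bases and handed the job in after about 43.5 s, against the 72 s limit. The terracotta one is in the orange bin and the mossy green one is in the green bin. I did the tile base first, then the moss base.

- **Sliding and leaning:** The tile base needed two pushes, because the first only brought it about 32 mm up the ramp. It then stayed leaning at about 26°. The moss base leaned at about 25.5° after one push.
- **Gripping and placing:** I gripped each base by its rim with the tool tilted to match its lean and levelled it on the way. I lowered each one to about the bin floor before letting go.
- **Last checks:** The final wrist and top pictures show both bases flat and face up in their bins. The two grey bases are seated in the tray, and the bottles, pot and brush look undisturbed. The tweezers were only partly visible past the arm in the last picture, but nothing went near them.
- **Forces:** The highest force I read was about 6.6 N, when the gripper arrived at the tile base. It was gone once the jaws closed, and I did not find out whether it was a light touch or just the arm stopping. No check failed.

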